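Unbolt the pantry half-door with the crate hook

TASK

The pantry's half-height swing door is bolted at its far end, out of hand's reach. With the T-handled crate hook draw the stiff bolt gently right back to its stop, then ease the door open with the hook, a good hand's width at its free edge, and lay the hook back down on the platform as it lay, clear of the door. Touch bolt and door only with the hook, never yank or ram them, and leave the bottles and the jar standing.

Things in the scene. Friction and masses are not known exactly. Their poses are not given: they have to be found in the camera images.
- crate_hook: T-handled crate hook, 0.3 kg (mm). Origin: on the platform below the grip's middle (= balance point); x along the rod to the hook, z up. Rubber grip 90 long, 20 wide, 26 tall, centre z 26. Crossbar 28 thick, 110 along y, at x -110, z 14. 8 mm rod rises to x 290, z 58, there bent down into the 8 mm hook leg, tip x 285, z 0. Lies on crossbar and tip. Can shift or tilt in the fingers under load.
- doorway: Frame of the half-high swing door along the platform's left edge; carries door and bolt. Origin: platform height, inner face of the shut door, below the thrown bolt's knob. x along the shut door to its free edge (away from the robot), y out through the door, z up. Door 30 thick, hinge x -165, free edge x 105; posts x -210 to -168 and 113 to 163, 42 deep; tops z 185. Bolt straps and keeper reach y -28.
- bolt (a joint): How far the bolt is drawn, m: 0 thrown, 0.045 fully back at its stop; it slides to the hinge (doorway -x). Stiff: about 9 N to move, 13 N near the stop; stays where left. Its small screws bear no more than about 20 N, pulling the bolt or pushing the door. Starts 0 to 9 mm drawn. The door is freed at about 35 mm, but the bolt belongs right back at its stop.
- bolt_knob (a point): Middle of the bolt knob's neck: 31 mm in from the door face, z 160 (shut: doorway y -31). Moves with bolt and door. The steel neck, 10 thick, stands level and square out of the door face, from the bolt bar (front 20 mm off the face) to a ball of 18 mm centred 50 mm off the face. On its keeper side (+x) 38 mm is free before the next strap.
- door (a joint): Angle of the door, rad: 0 shut, growing as its free edge swings out, away from the platform (doorway +y). Free edge 270 mm from the hinge. Light hinge: about 0.5 N at the free edge moves it; it stays where it is left.
- bottle_near: Amber swing-top bottle, 62 mm thick, 222 mm tall, upright. Origin: centre of its underside. Leave standing.
- bottle_far: A second such bottle, standing farther from the robot. Leave standing.
- jar: Clear glass jar with steel lid, 90 mm thick, 140 mm tall. Origin: centre of its underside. Leave standing.

How it is judged:
On the way, in this order (a step that is already met when the one before it is completed fails the run):
1. the bolt is drawn fully back, within 2 mm of its stop (value of joint bolt above 0.043 m), for 0.3 s.
2. the door is pushed ajar by at least 0.25 rad (value of joint door above 0.25 rad), for 0.2 s.
At the end, for the whole second after the job is handed in: Bolt within 2 mm of its back stop, door at least 0.25 rad open (about 68 mm at its free edge), hook at rest on the platform as at the start (height within 20 mm, tilt under 0.25 rad), let go and not touching door or posts (value of joint bolt above 0.043 m and value of joint door above 0.25 rad and height (world z) of crate_hook between -0.02 and 0.02 m and angle between crate_hook's own z axis and vertical below 0.25 rad and linear speed of crate_hook below 0.02 m/s and contact force between crate_hook and doorway below 0.1 N and contact force between the fingers and crate_hook below 0.1 N).
It fails at once if the hook presses or pulls on bolt, door or posts with more than 22 N (contact force between crate_hook and doorway above 22 N).
It fails at once if fingers or arm touch bolt, door or posts (contact force between any of the fingers, the arm and doorway above 0.5 N).
It fails at once if the door is flung open (faster than 1.5 rad/s) (velocity of joint door above 1.5 rad/s).
It fails at once if the hook is dropped from a height (let go more than 50 mm up) (height (world z) of crate_hook above 0.05 m and contact force between the fingers and crate_hook below 0.1 N).
It fails at once if a bottle or the jar is shifted more than 30 mm or tipped (distance of any of bottle_near, bottle_far, jar from where it was at the start of the episode above 0.03 m or angle between any of bottle_near, bottle_far, jar's own z axis and vertical above 0.3 rad).
It also fails if it takes over 72 s, if anything falls off the work surface, if the arm or the gripper's body presses on something with over 40 N, if the wrist force passes 120 N, or if a joint passes its speed limit or range.

ROBOT

A 7-joint arm with a two-finger parallel gripper is mounted at the origin on the work surface. World frame = base frame: x ahead of the robot, y to its left, z up, the work surface at z = 0. Lengths are in m, angles in rad, forces in N, time in s.
With the tool pointing down it reaches from about 0.4 to 0.85 m from the base axis. Payload 6.9 kg.
Tool frame: the origin (TCP) lies midway between the tips of the shut fingers; the grasp point (between the pads) lies behind it (ctrl.pinch_z is the z of the grasp point in the tool frame, in m); z points along the fingers, y is the direction in which the jaws open and shut (so a half turn about z gives the same grasp; the last joint's range is limited). The gripper opens to 85 mm and grips with 20 to 120 N. Pads are 22 mm wide; open, the fingers measure 114 mm over their backs; the gripper's body (76 mm by 85 mm) begins 54 mm behind the grasp point. The pads swing forward as they close: fully open they stand 13 mm farther back than shut.
Start: joints at [-1.107, 0.507, -0.238, 1.5, 0.126, 1.149, -0.155], TCP at [0.219, 0.585, 0.231] pointing down, gripper open.
Joint ranges: [-3.08, 3.08], [-0.24, 2.05], [-1.43, 1.35], [0, 2.5], [-1.52, 4.66], [0.17, 1.96], [-2.89, 2.89]. Speed limits (rad/s): [2.39, 2.39, 3.14, 3.14, 3.14, 3.14, 3.14].

INTERFACE

Orientations are given as a unit quaternion [w, x, y, z].
In Python, from station import ctrl, get_state, vision, ticket, models gives the robot as it stands. Calls block until the motion is done:
- ctrl.movep(position, orientation): joint-space move of the TCP to a pose.
- ctrl.movel(position, frame=None, max_speed=0.15): straight line of the TCP; frame=None keeps the orientation; max_speed is the mean speed in m/s.
- ctrl.set_joints(angles): joint-space move.
- ctrl.ungrasp() and ctrl.close_gripper(force=None): open the fingers fully, or close them until they stop; force is the grip in N (None keeps the last).
- ctrl.pause(seconds).
- ctrl.ik(position, orientation): joint angles nearest the present ones, or None.
- get_state(): the state.
- vision.grab_frame(name): name is "scene" or "side" or "wrist"; returns (picture, depth): 384x512x3 uint8, blue, green, red; 384x512 float32, m along the optical axis (not along the pixel's ray), 0 where there is no reading.
- vision.camera_info(name): a dict with "mtx" (3x3 intrinsics, pixels), "dist_coeffs" ([k1, k2, p1, p2, k3] as OpenCV has them; the pictures are not rectified), "R" (3x3) and "t" (3): a world point X has camera coordinates R X + t; the wrist camera has in their place "hand_eye" (4x4, takes a point from camera to tool coordinates, whose origin is the TCP and whose axes are the flange's). Camera axes: x right, y down, z forward; pixel columns grow to the right and rows downward; lengths in m; the calibration is good to about 2 mm. A picture is of the moment at which its call begins: read the wrist's pose just before it. camera_info takes no time and is no camera call.
A pose or a line that the arm cannot do raises ctrl.Unreachable and nothing moves.
- ticket.close_job(): hands the job in, once; it reports no verdict.
Trained networks look in the newest picture that a camera, given by its name, has taken for a name from the list of things; names that differ only in an ending like _2 or _b are one class to them, and where a whole thing is asked for, a point or a joint stands for the part that bears it (a point fixed in the world has none). Each returns a list of dicts, best first, with "p" (0 to 1); they miss things now and then, are a little off and sometimes report something else, mostly with a low value. They report only what shows in the picture. A call takes as long as a camera call.
- models.recognise(camera, target): "point" ([column, row] in pixels, amid what is visible of it).
- models.masks_of(camera, target): "mask" (384x512 bool, what is visible of it) and "point" ([column, row] in pixels, amid what is visible of it).
The state is a dict: "time": time; "qpos": joint angles; "qd": joint speeds; "tau": joint torques, N m; "tcp_pos": TCP position; "eef_rot": TCP orientation; "contact_force": force on the tool from outside, world axes, zero at the start; "wrist_torque": the same for the moment, N m; "width": finger opening in m.
Only numpy, scipy, OpenCV 4.12 (cv2) and the standard library are available. Lean on these libraries where they do the work, as an engineer would, in place of code of your own. Each camera call takes 0.05 s, during which the arm holds its last target.

## Working session

There is one attempt and no reset: what is moved stays moved. The work goes in short steps, each a Python script; the robot and the scene stay as the last script left them, time stands still between calls to the robot, and variables do not carry over. Pictures are saved under pics/ and viewed, and the job is handed in when it is done.

```bash
ls; mkdir -p pics; python3 - <<'E'
from station import ctrl, get_state, vision, models
import cv2
s=get_state(); print(s['time'],s['tcp_pos'],s['eef_rot'],s['width'],ctrl.pinch_z)
for n in ['scene','side','wrist']:
    im,d=vision.grab_frame(n); cv2.imwrite(f'pics/{n}0.png',im)
    i=vision.camera_info(n); print(n,i)
    import numpy as np; np.save(f'/tmp/{n}0.npy',d)
E
```

```text
pics
0.0 [0.21878428 0.58492964 0.23042715] [-1.40762873e-04  1.77913028e-01  9.84045812e-01 -8.80507959e-04] 0.08540456081583021 -0.0187
scene {'mtx': array([[497.41152207,   0.        , 247.86413067],
       [  0.        , 497.41152207, 189.88640891],
       [  0.        ,   0.        ,   1.        ]]), 'dist_coeffs': array([-0.16871139,  0.        ,  0.        ,  0.        ,  0.        ]), 'R': array([[ 0.56297364,  0.8264668 , -0.00364735],
       [ 0.57232346, -0.39303216, -0.71970242],
       [-0.59624369,  0.40308603, -0.69427309]]), 't': array([-0.31267593, -0.30764719,  1.90187469])}
side {'mtx': array([[353.95199159,   0.        , 255.59963617],
       [  0.        , 353.95199159, 189.47360609],
       [  0.        ,   0.        ,   1.        ]]), 'dist_coeffs': array([0.02370005, 0.        , 0.        , 0.        , 0.        ]), 'R': array([[-0.99930484, -0.03646709,  0.00774553],
       [-0.03279776,  0.76118274, -0.64770761],
       [ 0.01772425, -0.64751138, -0.76184963]]), 't': array([0.62452562, 0.15866423, 0.94958953])}
wrist {'mtx': array([[328.5838891 ,   0.        , 254.90198043],
       [  0.        , 328.5838891 , 195.27542502],
       [  0.        ,   0.        ,   1.        ]]), 'dist_coeffs': array([-0.08397492,  0.        ,  0.        ,  0.        ,  0.        ]), 'hand_eye': array([[ 1.09833021e-03, -9.62274648e-01, -2.72077738e-01,
         6.90080865e-02],
       [ 9.99998556e-01,  1.40967276e-03, -9.48860221e-04,
         9.30863652e-04],
       [ 1.29660471e-03, -2.72076303e-01,  9.62274807e-01,
        -1.42449254e-01],
       [ 0.00000000e+00,  0.00000000e+00,  0.00000000e+00,
         1.00000000e+00]])}
```

View pics/scene0.png

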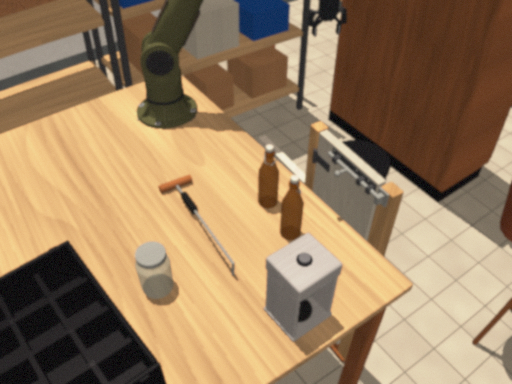

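View pics/side0.png

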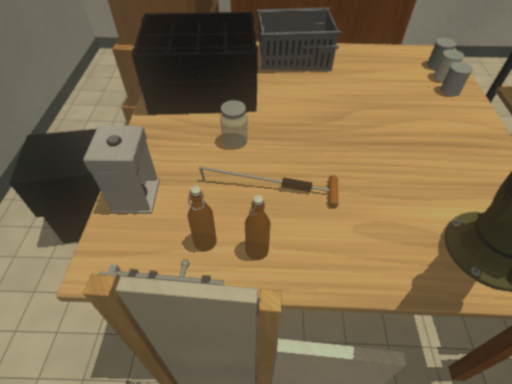

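View pics/wrist0.png

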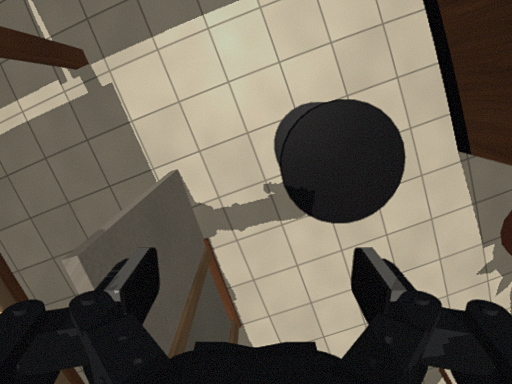

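```bash
cat > h.py <<'E'
import numpy as np, cv2
from scipy.spatial.transform import Rotation as Rn
from station import ctrl, get_state, vision, models
def info(n):
    i=vision.camera_info(n)
    return i
def wristpose(s):
    q=s['eef_rot']; R=Rn.from_quat([q[1],q[2],q[3],q[0]]).as_matrix()
    return R,np.array(s['tcp_pos'])
def cam2world(n,Pc,s=None):
    i=info(n); Pc=np.atleast_2d(Pc)
    if n=='wrist':
        H=i['hand_eye']; Pt=Pc@H[:3,:3].T+H[:3,3]; R,t=wristpose(s); return Pt@R.T+t
    return (Pc-i['t'])@i['R']
def world2px(n,P,s=None):
    i=info(n); P=np.atleast_2d(P).astype(float)
    if n=='wrist':
        R,t=wristpose(s); H=i['hand_eye']; Pc=((P-t)@R-H[:3,3])@H[:3,:3]
    else: Pc=P@i['R'].T+i['t']
    p,_=cv2.projectPoints(Pc.reshape(-1,1,3),np.zeros(3),np.zeros(3),i['mtx'],i['dist_coeffs']); return p.reshape(-1,2)
def rays(n,px):
    i=info(n); px=np.atleast_2d(px).astype(float)
    u=cv2.undistortPoints(px.reshape(-1,1,2),i['mtx'],i['dist_coeffs']).reshape(-1,2)
    return np.c_[u,np.ones(len(u))]
def px2w(n,px,d,s=None):
    return cam2world(n,rays(n,px)*np.atleast_1d(d)[:,None],s)
def onplane(n,px,z,s=None):
    o=cam2world(n,np.zeros((1,3)),s); a=cam2world(n,rays(n,px),s)-o
    return o+a*((z-o[:,2:])/a[:,2:])
def maskpts(n,m,d,s=None):
    r,c=np.nonzero(m&(d>0)); return px2w(n,np.c_[c,r],d[r,c],s),np.c_[c,r]
E
cat > a.py <<'E'
from h import *
for n in ['scene','side']:
    im,d=vision.grab_frame(n)
    for t in ['crate_hook','doorway','bolt','bolt_knob','door','bottle_near','bottle_far','jar']:
        for r in models.masks_of(n,t)[:3]:
            P,_=maskpts(n,r['mask'],d)
            print(n,t,round(r['p'],2),np.round(r['point']),r['mask'].sum(), np.round(np.median(P,0),3) if len(P) else '', np.round(np.percentile(P,[2,98],axis=0),3).tolist() if len(P) else '')
            np.save(f'/tmp/m_{n}_{t}_{int(100*r["p"])}.npy',r['mask'])
E
python3 a.py
```

```text
scene crate_hook 0.91 [186. 198.] 676 [ 0.49  -0.193  0.033] [[0.395, -0.227, 0.012], [0.799, -0.129, 0.062]]
scene doorway 0.81 [347. 187.] 7372 [0.784 0.213 0.078] [[0.388, 0.184, -0.711], [0.942, 0.255, 0.187]]
scene doorway 0.42 [293. 213.] 1170 [ 0.776 -0.006  0.114] [[0.743, -0.024, 0.006], [0.792, 0.027, 0.221]]
scene bolt 0.57 [346. 170.] 185 [0.773 0.192 0.164] [[0.697, 0.155, 0.154], [0.916, 0.206, 0.169]]
scene bolt_knob 0.47 [346. 172.] 239 [0.773 0.192 0.163] [[0.689, 0.155, 0.129], [0.899, 0.213, 0.17]]
scene door 0.98 [344. 182.] 4514 [0.762 0.212 0.092] [[0.616, 0.183, -0.05], [0.883, 0.238, 0.187]]
scene bottle_near 0.83 [266. 177.] 1058 [0.636 0.016 0.114] [[0.607, -0.003, 0.004], [0.652, 0.05, 0.221]]
scene bottle_near 0.45 [290. 212.] 1166 [ 0.776 -0.006  0.115] [[0.746, -0.024, 0.007], [0.792, 0.026, 0.221]]
scene bottle_far 0.94 [292. 214.] 1163 [ 0.776 -0.006  0.114] [[0.745, -0.024, 0.006], [0.792, 0.028, 0.22]]
scene jar 0.84 [151. 271.] 1704 [ 0.739 -0.407  0.108] [[0.683, -0.442, 0.009], [0.755, -0.363, 0.143]]
side crate_hook 0.81 [303. 183.] 1021 [ 0.487 -0.183  0.029] [[0.384, -0.232, -0.0], [0.796, -0.118, 0.059]]
side doorway 0.62 [214. 335.] 21931 [ 0.712  0.246 -0.04 ] [[0.297, 0.196, -0.465], [0.929, 0.275, 0.187]]
side bolt 0.85 [186. 273.] 346 [0.768 0.196 0.167] [[0.691, 0.117, 0.003], [0.889, 0.206, 0.17]]
side bolt_knob 0.97 [183. 274.] 416 [0.768 0.196 0.167] [[0.689, 0.16, 0.163], [0.89, 0.207, 0.17]]
side door 0.65 [191. 321.] 12186 [0.753 0.242 0.056] [[0.62, 0.193, -0.469], [0.878, 0.251, 0.188]]
side bottle_near 0.61 [258. 232.] 1285 [0.621 0.05  0.127] [[0.593, 0.025, 0.008], [0.65, 0.062, 0.221]]
side bottle_far 0.76 [201. 220.] 1359 [0.756 0.028 0.125] [[0.731, -0.059, 0.002], [0.791, 0.041, 0.221]]
side jar 0.94 [234. 123.] 1179 [ 0.709 -0.366  0.099] [[0.671, -0.428, 0.005], [0.751, -0.352, 0.142]]
```

```bash
cat > b.py <<'E'
from h import *
import glob
for n in ['scene','side']:
    d=np.load(f'/tmp/{n}0.npy')
    P,px=maskpts(n,np.load(glob.glob(f'/tmp/m_{n}_crate_hook*')[0]),d)
    im=cv2.imread(f'pics/{n}0.png')
    ok=(P[:,2]<0.08)&(P[:,2]>-.01)
    col=im[px[:,1],px[:,0]].astype(int)
    dark=ok&(col.max(1)<60); red=ok&(col[:,2]-col[:,0]>60)&(P[:,0]<.45)
    rod=ok&(P[:,0]>.54)
    for k,m in [('grip',dark),('bar',red),('rod',rod)]: print(n,k,m.sum(),P[m].mean(0).round(4),np.percentile(P[m],[3,97],axis=0).round(3).tolist())
    v=np.polyfit(P[rod][:,0],P[rod][:,1],1);print('yaw rod',np.arctan(v[0]),v)
    far=P[ok][np.argsort(P[ok][:,0])[-8:]];print(far.round(3))
    # door face
    D,px=maskpts(n,np.load(glob.glob(f'/tmp/m_{n}_door_*')[0]),d)
    for z0,z1 in [(0.0,.04),(.04,.08),(.08,.12),(.12,.14),(.18,.195)]:
        m=(D[:,2]>z0)&(D[:,2]<z1)&(D[:,1]>.15)&(D[:,1]<.3)
        if m.sum()>20:
            v=np.polyfit(D[m][:,0],D[m][:,1],1);print('door',z0,m.sum(),v.round(4),(np.std(D[m][:,1]-np.polyval(v,D[m][:,0]))).round(4),np.percentile(D[m],[1,99],axis=0).round(3).tolist())
    K,px=maskpts(n,np.load(glob.glob(f'/tmp/m_{n}_bolt_knob*')[0]),d)
    m=(K[:,1]<.19)&(K[:,2]>.13); print('knob',K[m].round(3)[::2])
    print(px[m].mean(0))
    for t in ['bottle_near_8','bottle_near_6','bottle_far','jar']:
        for f in glob.glob(f'/tmp/m_{n}_{t}*'):
            Q,_=maskpts(n,np.load(f),d); m=(Q[:,2]>.2) if t!='jar' else Q[:,2]>.13
            print(t,Q[m].mean(0).round(3))
E
python3 b.py
python3 - <<'E'
import cv2
for n,(x,y,w,h) in {'scene':(290,110,130,98),'side':(90,240,200,70)}.items():
    im=cv2.imread(f'pics/{n}0.png'); c=im[y:y+h,x:x+w]; k=780/w; cv2.imwrite(f'pics/{n}0z.png',cv2.resize(c,None,fx=k if h*k<600 else 600/h,fy=k if h*k<600 else 600/h,interpolation=cv2.INTER_CUBIC))
E
```

```text
scene grip 99 [ 0.5193 -0.1913  0.0382] [[0.477, -0.197, 0.025], [0.552, -0.183, 0.047]]
scene bar 263 [ 0.4075 -0.178   0.0241] [[0.392, -0.228, 0.011], [0.42, -0.127, 0.032]]
scene rod 246 [ 0.6754 -0.2034  0.0468] [[0.545, -0.218, 0.027], [0.8, -0.184, 0.062]]
yaw rod -0.09979142880240664 [-0.10012401 -0.13581896]
[[ 0.8   -0.217  0.041]
 [ 0.8   -0.214  0.064]
 [ 0.801 -0.215  0.031]
 [ 0.801 -0.214  0.057]
 [ 0.802 -0.215  0.053]
 [ 0.802 -0.215  0.062]
 [ 0.802 -0.218  0.061]
 [ 0.803 -0.219  0.058]]
door 0.0 615 [-0.0616  0.2582] 0.0048 [[0.618, 0.171, 0.0], [0.884, 0.221, 0.04]]
door 0.04 648 [-0.0524  0.2518] 0.0025 [[0.613, 0.202, 0.04], [0.884, 0.222, 0.08]]
door 0.08 671 [-0.0404  0.2417] 0.0029 [[0.608, 0.203, 0.08], [0.882, 0.221, 0.12]]
door 0.12 202 [-0.0585  0.2556] 0.0018 [[0.611, 0.202, 0.12], [0.876, 0.223, 0.139]]
door 0.18 687 [-0.0616  0.27  ] 0.0095 [[0.621, 0.203, 0.18], [0.883, 0.245, 0.189]]
knob [[0.758 0.188 0.163]
 [0.767 0.187 0.163]
 [0.773 0.189 0.167]
 [0.768 0.18  0.163]
 [0.772 0.183 0.164]
 [0.774 0.189 0.163]
 [0.764 0.156 0.169]
 [0.766 0.161 0.
[... 913 characters left out ...]
25 0.024 0.213]
bottle_far [0.766 0.004 0.214]
jar [ 0.717 -0.4    0.14 ]b.py:11: RuntimeWarning: Mean of empty slice.
  for k,m in [('grip',dark),('bar',red),('rod',rod)]: print(n,k,m.sum(),P[m].mean(0).round(4),np.percentile(P[m],[3,97],axis=0).round(3).tolist())
  ret = um.true_divide(
Traceback (most recent call last):
  File "b.py", line 11, in <module>
    for k,m in [('grip',dark),('bar',red),('rod',rod)]: print(n,k,m.sum(),P[m].mean(0).round(4),np.percentile(P[m],[3,97],axis=0).round(3).tolist())
                                                                                                ~~~~~~~~~~~~~^^^^^^^^^^^^^^^^^^^^
IndexError: index -1 is out of bounds for axis 0 with size 0
```

View pics/scene0z.png

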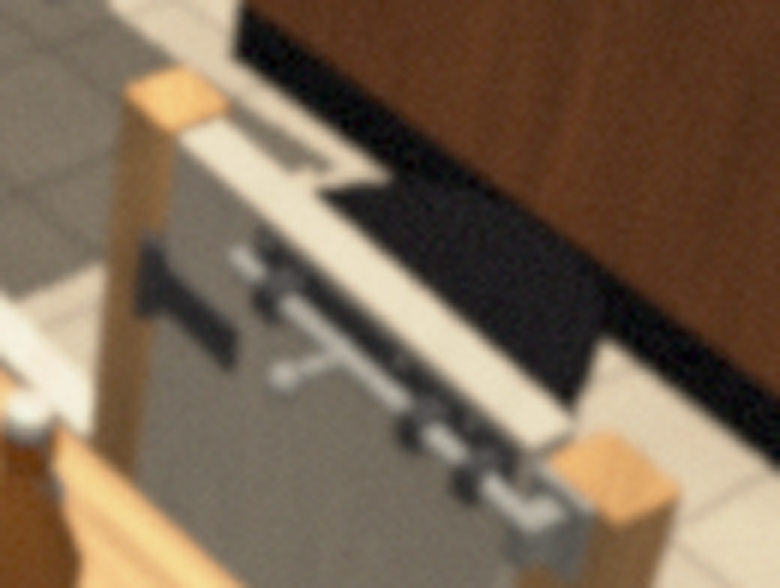

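View pics/side0z.png

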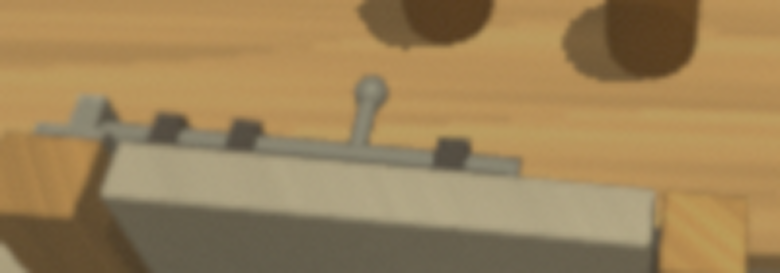

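```bash
cat >> h.py <<'E'
def quat(yaw,pitch=0.0):
    "tool down, tool x = -rod direction(yaw)"
    c,s=np.cos(yaw),np.sin(yaw)
    M=np.array([[-c,-s,0],[-s,c,0],[0,0,-1]]).T.copy() # columns x,y,z
    M=np.column_stack([[-c,-s,0],[-s,c,0],[0,0,-1]])
    q=Rn.from_matrix(M).as_quat(); return [q[3],q[0],q[1],q[2]]
def snap(n,name):
    s=get_state(); im,d=vision.grab_frame(n); cv2.imwrite(f'pics/{name}.png',im); np.save(f'/tmp/{name}.npy',d); return s,im,d
E
python3 - <<'E'
from h import *
for p,y in [([.219,.585,.36],0),([.72,.18,.34],0),([.515,-.189,.15],-.1),([.515,-.189,.01],-.1),([.515,-.189,.3],-.1),([.48,.14,.3],.05),([.48,.14,.14],.05),([.43,.14,.14],.05),([.44,.15,.14],.3)]:
    q=ctrl.ik(p,quat(y)); print(p,None if q is None else np.round(q,2))
ctrl.movep([.30,.50,.38],quat(0))
ctrl.movep([.72,.18,.34],quat(0))
s,im,d=snap('wrist','w1'); print(s['time'],s['tcp_pos'],s['contact_force'])
for t in ['bolt_knob','bolt','door']:
    for r in models.masks_of('wrist',t)[:2]: print(t,r['p'],np.round(r['point']),r['mask'].sum())
E
```

```text
[0.219, 0.585, 0.36] [-1.05  0.45 -0.34  1.26  0.15  1.46  0.19]
[0.72, 0.18, 0.34] [-0.21  0.67 -0.18  0.89  0.11  1.59  1.23]
[0.515, -0.189, 0.15] [ 0.2   0.47  0.16  1.82 -0.1   0.85  1.88]
[0.515, -0.189, 0.01] [ 0.35  0.66 -0.07  1.95  0.08  0.53  1.7 ]
[0.515, -0.189, 0.3] [ 0.    0.36  0.45  1.59 -0.16  1.23  1.95]
[0.48, 0.14, 0.3] [-0.24  0.26 -0.13  1.7   0.03  1.19  1.25]
[0.48, 0.14, 0.14] [-0.2   0.42 -0.19  1.95  0.11  0.78  1.17]
[0.43, 0.14, 0.14] [-0.23  0.36 -0.19  2.07  0.1   0.73  1.14]
[0.44, 0.15, 0.14] [-0.19  0.38 -0.26  2.04  0.14  0.75  1.34]
3.75 [0.71927817 0.18206478 0.34044611] [-0.23865906  0.43222905  0.26707377]
bolt_knob 0.72 [268. 220.] 2079
bolt 0.74 [264. 219.] 2061
door 0.79 [292. 184.] 15156
```

View pics/w1.png

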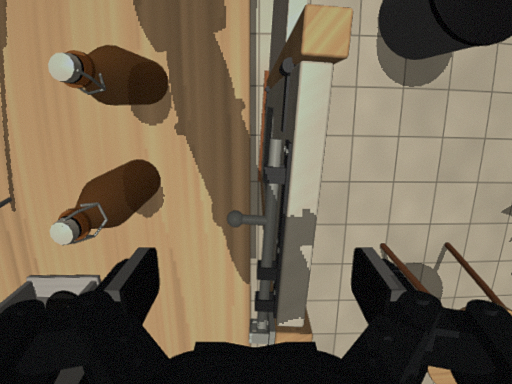

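```bash
python3 - <<'E'
from h import *
s=get_state(); print(s['tcp_pos'],np.round(s['qd'],3))
d=np.load('/tmp/w1.npy')
def at(px,z): return onplane('wrist',[px],z,s)[0].round(4)
print('ball',at([235,218],.16),d[218,235],px2w('wrist',[[235,218]],d[218,235],s).round(3))
for c in (246,252,258): print(c,[d[r,c].round(3) for r in range(212,228)])
print('neck', at([250,219.5],.16),at([258,220],.16))
# door top edges depth at row series
for r in (100,140,180,220,260,300):
    row=px2w('wrist',np.c_[np.arange(260,340),np.full(80,r)],d[r,260:340],s); m=(abs(row[:,2]-.185)<.006); print(r,row[m][[0,-1]].round(4).tolist(), m.sum())
im=cv2.imread('pics/w1.png'); c=im[120:360,200:340]; cv2.imwrite('pics/w1z.png',cv2.resize(c,None,fx=2.5*1,fy=2.5,interpolation=cv2.INTER_CUBIC))
E
```

```text
[0.7195731  0.18113759 0.34040351] [ 0.005  0.002  0.004 -0.001 -0.    -0.     0.   ]
ball [0.7668 0.1612 0.16  ] 0.33484855 [[0.764 0.162 0.167]]
246 [np.float32(0.509), np.float32(0.51), np.float32(0.511), np.float32(0.34), np.float32(0.339), np.float32(0.338), np.float32(0.338), np.float32(0.339), np.float32(0.338), np.float32(0.338), np.float32(0.34), np.float32(0.339), np.float32(0.342), np.float32(0.515), np.float32(0.517), np.float32(0.517)]
252 [np.float32(1.301), np.float32(1.301), np.float32(1.299), np.float32(0.341), np.float32(0.34), np.float32(0.339), np.float32(0.337), np.float32(0.338), np.float32(0.339), np.float32(0.338), np.float32(0.339), np.float32(0.339), np.float32(0.341), np.float32(1.316), np.float32(1.316), np.float32(1.315)]
258 [np.float32(1.302), np.float32(1.301), np.float32(1.304), np.float32(1.307), np.float32(0.34), np.float32(0.339), np.float32(0.339), np.float32(0.338), np.float32(0.338), np.float32(0.339), np.float32(0.338), np.float32(0.338), np.float32(0.341), np.float32(1.319), np.float32(1.319), np.float32(1.316)]
neck [0.7684 0.1768 0.16  ] [0.7689 0.1852 0.16  ]
100 [[0.648, 0.2181, 0.1819], [0.6477, 0.2481, 0.1833]] 35
140 [[0.6836, 0.2157, 0.1807], [0.683, 0.2454, 0.1835]] 34
180 [[0.7215, 0.2113, 0.1791], [0.7204, 0.2428, 0.1835]] 33
220 [[0.7618, 0.2105, 0.1793], [0.7599, 0.2401, 0.1843]] 32
260 [[0.8042, 0.2095, 0.1813], [0.8035, 0.2387, 0.1828]] 29
300 [[0.8502, 0.2065, 0.1828], [0.8497, 0.2359, 0.1838]] 28
```

View pics/w1z.png

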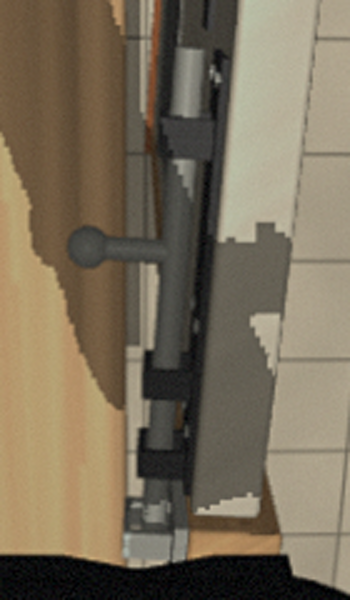

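```bash
python3 - <<'E'
from h import *
s=get_state(); d=np.load('/tmp/w1.npy')
r,c=np.nonzero((d>.2)&(d<.6)); P=px2w('wrist',np.c_[c,r],d[r,c],s)
a=-.057; ex=np.array([np.cos(a),np.sin(a)]); ey=np.array([-np.sin(a),np.cos(a)])
K=np.array([.7685,.1803])
q=(P[:,:2]-K)@np.c_[ex,ey]; # col0 along, col1 across (face at +31)
m=(abs(P[:,2]-.184)<.004)&(q[:,1]>30)&(q[:,1]<62)
m=(abs(P[:,2]-.184)<.006)&(q[:,1]>.030)&(q[:,1]<.058)
h,e=np.histogram(q[m,0],np.arange(-.26,.2,.004)); print([(round(b,3),int(k)) for b,k in zip(e,h)])
ctrl.movep([.515,-.189,.34],quat(-.1))
ctrl.movel([.525,-.189,.20])
s,im,d=snap('wrist','w2'); print(s['time'],s['tcp_pos'])
for r in models.masks_of('wrist','crate_hook')[:2]: print(r['p'],np.round(r['point']),r['mask'].sum()); np.save('/tmp/mh.npy',r['mask'])
E
```

```text
[(np.float64(-0.26), 0), (np.float64(-0.256), 0), (np.float64(-0.252), 0), (np.float64(-0.248), 0), (np.float64(-0.244), 0), (np.float64(-0.24), 0), (np.float64(-0.236), 0), (np.float64(-0.232), 0), (np.float64(-0.228), 0), (np.float64(-0.224), 0), (np.float64(-0.22), 0), (np.float64(-0.216), 0), (np.float64(-0.212), 0), (np.float64(-0.208), 0), (np.float64(-0.204), 71), (np.float64(-0.2), 166), (np.float64(-0.196), 164), (np.float64(-0.192), 165), (np.float64(-0.188), 167), (np.float64(-0.184), 161), (np.float64(-0.18), 164), (np.float64(-0.176), 165), (np.float64(-0.172), 162), (np.float64(-0.168), 156), (np.float64(-0.164), 157), (np.float64(-0.16), 14), (np.float64(-0.156), 145), (np.float64(-0.152), 152), (np.float64(-0.148), 155), (np.float64(-0.144), 154), (np.float64(-0.14), 150), (np.float64(-0.136), 148), (np.float64(-0.132), 149), (np.float64(-0.128), 150), (np.float64(-0.124), 144), (np.float64(-0.12), 145), (np.float64(-0.116), 144), (np.float64(-0.112), 142), (np.float64(-0.108), 145), (np.float64(-0.104), 141), (np.float64(-0.1), 139), (np.float64(-0.096), 141), (np.fl
[... 1183 characters left out ...]
 84), (np.float64(0.092), 82), (np.float64(0.096), 85), (np.float64(0.1), 79), (np.float64(0.104), 79), (np.float64(0.108), 60), (np.float64(0.112), 2), (np.float64(0.116), 6), (np.float64(0.12), 144), (np.float64(0.124), 83), (np.float64(0.128), 66), (np.float64(0.132), 14), (np.float64(0.136), 0), (np.float64(0.14), 0), (np.float64(0.144), 0), (np.float64(0.148), 0), (np.float64(0.152), 0), (np.float64(0.156), 0), (np.float64(0.16), 0), (np.float64(0.164), 0), (np.float64(0.168), 0), (np.float64(0.172), 0), (np.float64(0.176), 0), (np.float64(0.18), 0), (np.float64(0.184), 0), (np.float64(0.188), 0), (np.float64(0.192), 0)]
6.5917 [ 0.52557416 -0.18899335  0.20074981]
0.96 [255.  56.] 7486
```

View pics/w2.png

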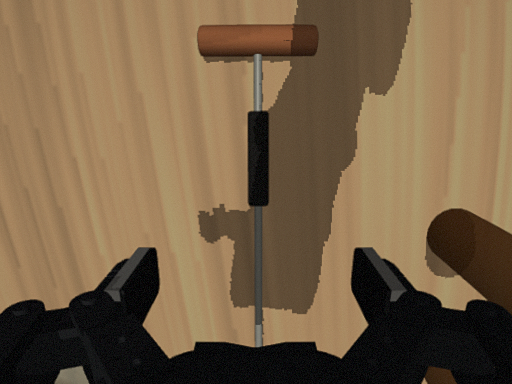

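```bash
python3 - <<'E'
from h import *
s=get_state()
def at(px,z): return onplane('wrist',[px],z,s)[0]
a=at([258.5,113],.034);b=at([258.5,205],.044)
print(a,b,(a+b)/2)
c0=at([258,42],.028);print('bar',c0); t=at([258.5,315],.045); print(t)
dd=(t-c0)[:2]; yaw=np.arctan2(dd[1],dd[0]); print(yaw, c0[:2]+.110*np.array([np.cos(yaw),np.sin(yaw)]))
E
```

```text
[ 0.46659182 -0.17943086  0.034     ] [ 0.55154064 -0.18771108  0.044     ] [ 0.50906623 -0.18357097  0.039     ]
bar [ 0.40433551 -0.17379345  0.028     ]
[ 0.6737892  -0.19943749  0.045     ]
-0.09488470702346222 [ 0.51384071 -0.18421512]
```

```bash
python3 - <<'E'
from h import *
ctrl.movel([.513,-.186,.05],quat(-.097))
ctrl.movel([.513,-.186,.010],max_speed=.08)
s=get_state();print(s['tcp_pos'],s['contact_force'])
ctrl.close_gripper(110)
s=get_state();print(s['time'],s['tcp_pos'],s['contact_force'],s['width'])
ctrl.movel([.513,-.186,.06],max_speed=.1)
s=get_state();print(s['tcp_pos'],s['contact_force'],s['wrist_torque'],s['width'])
ctrl.movel([.513,-.186,.27],max_speed=.2)
s,im,d=snap('scene','s3');snap('side','d3');print(s['time'],s['tcp_pos'],s['contact_force'],s['wrist_torque'])
for n in ['scene','side']:
    dd=np.load('/tmp/s3.npy' if n=='scene' else '/tmp/d3.npy')
    for r in models.masks_of(n,'crate_hook')[:1]:
        P,_=maskpts(n,r['mask'],dd); m=(P[:,2]>.15)&(P[:,2]<.4); P=P[m]
        f=P[np.argsort(P[:,0])[-12:]]; print(n,r['p'],f.round(3))
        m=P[:,0]>.57; print(np.polyfit(P[m][:,0],P[m][:,1],1),np.polyfit(P[m][:,0],P[m][:,2],1))
E
```

```text
[ 0.51311999 -0.18601487  0.0100823 ] [ 0.83094257  0.16855459 -0.39079109]
9.1167 [ 0.51311948 -0.18643027  0.01046596] [-0.96548841 -0.2643684   7.01039527] 0.018561611608069982
[ 0.51261661 -0.18586963  0.05959262] [-0.30637852  0.24437427 -3.73817668] [-0.03631271  0.01027025 -0.00261671] 0.017942215540328703
10.9667 [ 0.51231459 -0.18580098  0.26869131] [-0.72549996 -0.07105507 -3.95139884] [-0.02400022 -0.00138764  0.02757609]
scene 0.84 [[ 0.799 -0.214  0.296]
 [ 0.799 -0.219  0.318]
 [ 0.8   -0.213  0.321]
 [ 0.8   -0.214  0.312]
 [ 0.8   -0.215  0.274]
 [ 0.8   -0.217  0.298]
 [ 0.801 -0.217  0.312]
 [ 0.801 -0.217  0.318]
 [ 0.801 -0.218  0.303]
 [ 0.802 -0.215  0.312]
 [ 0.802 -0.215  0.318]
 [ 0.804 -0.219  0.312]]
[-0.10090753 -0.13556642] [0.03052117 0.2835329 ]
side 0.95 [[ 0.792 -0.207  0.273]
 [ 0.793 -0.209  0.269]
 [ 0.793 -0.206  0.283]
 [ 0.793 -0.207  0.317]
 [ 0.794 -0.209  0.278]
 [ 0.794 -0.206  0.274]
 [ 0.794 -0.209  0.313]
 [ 0.794 -0.208  0.275]
 [ 0.795 -0.21   0.31 ]
 [ 0.796 -0.205  0.313]
 [ 0.796 -0.207  0.314]
 [ 0.796 -0.21   0.315]]
[-0.09241559 -0.1348593 ] [0.07146654 0.25516029]
```

View pics/d3.png

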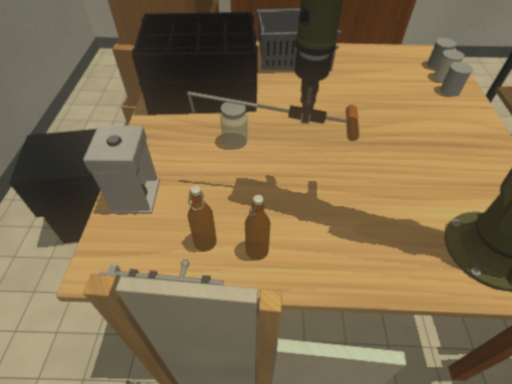

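View pics/s3.png

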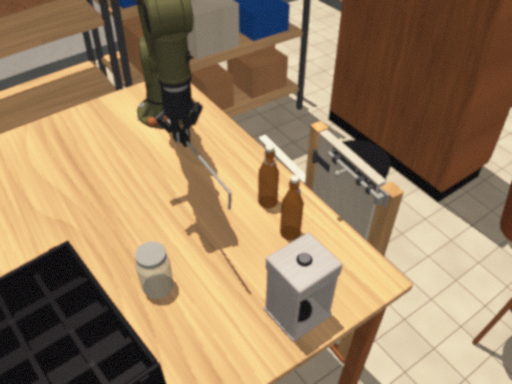

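```bash
cat >> h.py <<'E'
A=-.057; EX=np.array([np.cos(A),np.sin(A),0]); EY=np.array([-np.sin(A),np.cos(A),0]); K=np.array([.7685,.1803,.160])
LL=.286
def tcp_for_leg(along,across,yawrel,zorg):
    "leg centre relative to initial knob neck, doorway axes; hook origin height"
    y=A+yawrel; p=K+along*EX+across*EY-LL*np.array([np.cos(y),np.sin(y),0]); p[2]=zorg+.010; return p,quat(y)
def look(tag):
    out=[]
    for n in ['scene','side']:
        s,im,d=snap(n,tag+n)
        rs=models.masks_of(n,'crate_hook')[:1]
        for r in rs:
            P,_=maskpts(n,r['mask'],d); m=(P[:,2]>.02)&(P[:,2]<.4)&(P[:,0]>.55)&(P[:,1]<.23); P=P[m]
            if len(P)<10: print(n,'few');continue
            q=(P-K)@np.c_[EX,EY]; o=np.argsort(q[:,0])[-25:]
            print(n,round(r['p'],2),'leg along max',np.percentile(q[:,0],99).round(4),'far med across',np.median(q[o,1]).round(4),'z',P[o,2].min().round(3),P[o,2].max().round(3))
        i=world2px(n,[K])[0].astype(int); x0=max(0,min(512-160,i[0]-90)); y0=max(0,min(384-120,i[1]-60))
        cv2.imwrite(f'pics/{tag}{n}z.png',cv2.resize(im[y0:y0+120,x0:x0+160],None,fx=4,fy=4,interpolation=cv2.INTER_CUBIC))
E
python3 - <<'E'
from h import *
p,q=tcp_for_leg(.020,0,.12,.26); print(p)
ctrl.movel(list(p),q,max_speed=.2)
p,q=tcp_for_leg(.020,0,.12,.195)
ctrl.movel(list(p),q,max_speed=.1)
s=get_state();print(s['time'],p,s['tcp_pos'],s['contact_force'])
look('e')
E
```

```text
[0.5030349  0.16115453 0.27      ]
13.85 [0.5030349  0.16115453 0.205     ] [0.50342194 0.16121789 0.20548356] [ 0.49622378 -0.16882903 -3.93583267]
scene 0.91 leg along max 0.0254 far med across -0.0033 z 0.205 0.259
side 0.79 leg along max 0.0215 far med across 0.0046 z 0.213 0.259
```

View pics/escenez.png

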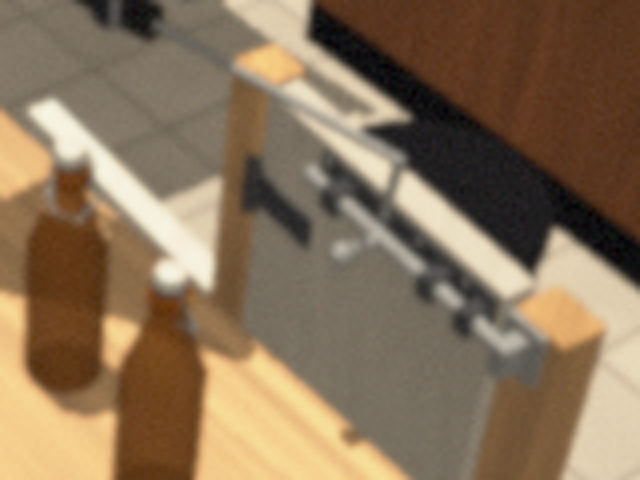

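View pics/esidez.png

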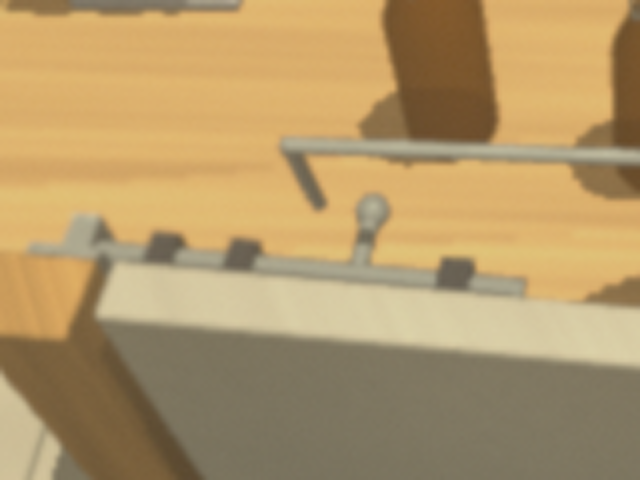

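```bash
python3 - <<'E'
from h import *
for z in (.165,.15,.132):
    p,q=tcp_for_leg(.020,0,.12,z)
    ctrl.movel(list(p),q,max_speed=.06)
    s=get_state();print(s['time'],s['tcp_pos'],s['contact_force'],s['wrist_torque'])
    if abs(s['contact_force'][2]+3.9)>2: print('STOP');break
look('f')
E
```

```text
14.7 [0.50304579 0.16122005 0.17483137] [ 1.01287544 -0.11657822 -2.45718613] [ 0.04453693 -0.05076163  0.08455101]
15.1 [0.50271294 0.16104094 0.15954919] [-1.0451014   0.03652118 -3.69386421] [-0.00260984 -0.00219578  0.02563418]
15.55 [0.50277469 0.16105888 0.14154411] [-0.39184433  0.5986265  -3.9672704 ] [ 0.00122357 -0.00974658 -0.01103953]
scene 0.84 leg along max 0.0255 far med across -0.0022 z 0.141 0.194
side 0.78 leg along max 0.0217 far med across 0.0041 z 0.147 0.196
```

View pics/fscenez.png

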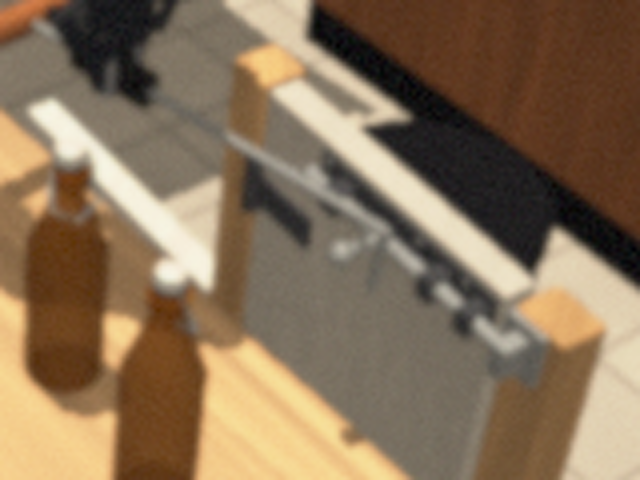

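View pics/fsidez.png

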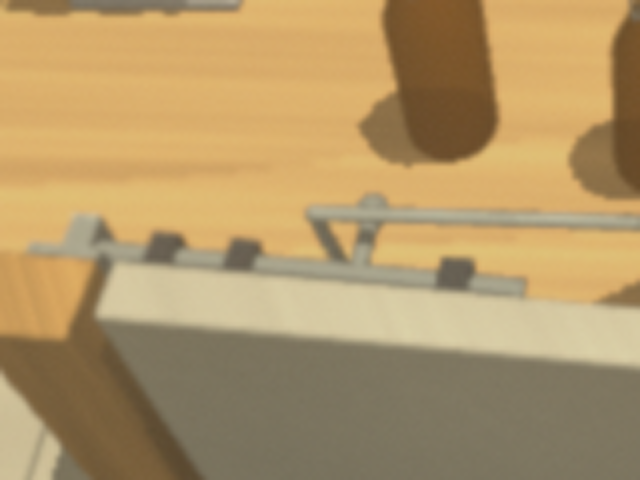

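```bash
cat > pull.py <<'E'
from h import *
import sys
a0,a1,st,lim=map(float,sys.argv[1:5]); a=a0
while a>a1+1e-6:
    a=max(a-st,a1)
    p,q=tcp_for_leg(a,0,.12,.132)
    ctrl.movel(list(p),q,max_speed=.012)
    f=[];
    for _ in range(3): s=get_state(); f.append(s['contact_force']); ctrl.pause(.02)
    f=np.mean(f,0); fx=f@EX; e=(np.array(s['tcp_pos'])-p)@EX
    print(round(a*1000,1),'Fx %.1f Fy %.1f Fz %.1f Tz %.2f err %.1f t %.1f'%(fx,f@EY,f[2],s['wrist_torque'][2],e*1e3,s['time']))
    if fx>lim: print('LIM'); break
E
python3 pull.py .014 -.006 .0025 15
```

```text
11.5 Fx -0.1 Fy -0.1 Fz -3.0 Tz 0.00 err 0.1 t 16.6
9.0 Fx 5.2 Fy 0.6 Fz -4.2 Tz -0.01 err 1.1 t 17.1
6.5 Fx 8.7 Fy 1.2 Fz -4.4 Tz -0.04 err 2.3 t 17.5
4.0 Fx 8.8 Fy 0.9 Fz -4.4 Tz -0.02 err 2.4 t 17.9
1.5 Fx 9.3 Fy 1.3 Fz -4.2 Tz -0.08 err 2.5 t 18.3
-1.0 Fx 9.3 Fy 0.9 Fz -4.3 Tz -0.04 err 2.6 t 18.7
-3.5 Fx 9.8 Fy 1.4 Fz -4.8 Tz -0.06 err 2.6 t 19.1
-6.0 Fx 10.1 Fy 1.0 Fz -4.9 Tz -0.01 err 2.7 t 19.5
```

```bash
python3 pull.py -.006 -.026 .0025 15.5; python3 pull.py -.026 -.042 .001 16
```

```text
-8.5 Fx 10.2 Fy 1.3 Fz -4.5 Tz -0.08 err 2.8 t 19.9
-11.0 Fx 10.4 Fy 0.7 Fz -4.8 Tz -0.10 err 2.8 t 20.3
-13.5 Fx 9.9 Fy 0.8 Fz -5.0 Tz -0.04 err 2.9 t 20.7
-16.0 Fx 10.7 Fy 0.9 Fz -4.8 Tz -0.03 err 3.0 t 21.1
-18.5 Fx 11.0 Fy 1.1 Fz -5.0 Tz -0.05 err 3.0 t 21.5
-21.0 Fx 11.3 Fy 1.3 Fz -5.1 Tz -0.10 err 3.1 t 21.9
-23.5 Fx 11.7 Fy 1.3 Fz -4.4 Tz -0.10 err 3.2 t 22.4
-26.0 Fx 11.6 Fy 1.1 Fz -4.8 Tz -0.12 err 3.3 t 22.8
-27.0 Fx 11.8 Fy 1.0 Fz -5.1 Tz -0.10 err 3.4 t 23.1
-28.0 Fx 11.4 Fy 2.0 Fz -5.1 Tz -0.08 err 3.4 t 23.4
-29.0 Fx 12.0 Fy 0.9 Fz -5.4 Tz -0.13 err 3.4 t 23.7
-30.0 Fx 12.3 Fy 1.2 Fz -4.9 Tz -0.09 err 3.5 t 24.0
-31.0 Fx 11.9 Fy 1.4 Fz -5.6 Tz -0.10 err 3.5 t 24.3
-32.0 Fx 14.5 Fy 1.1 Fz -5.5 Tz -0.18 err 4.4 t 24.6
-33.0 Fx 17.2 Fy 2.3 Fz -6.8 Tz -0.17 err 5.2 t 24.9
LIM
```

```bash
python3 - <<'E'
from h import *
ctrl.pause(.3); s=get_state(); print(s['contact_force'],s['time'])
p,q=tcp_for_leg(-.029,0,.12,.132); ctrl.movel(list(p),q,max_speed=.02)
ctrl.pause(.2); s=get_state(); print(np.array(s['contact_force'])@EX,s['contact_force'],s['time'])
look('g')
E
```

```text
[17.06144936 -0.72082403 -6.88854049] 25.1833
6.548788470005057 [ 6.52256289 -0.64629047 -3.94064619] 25.7333
scene 0.91 leg along max -0.0215 far med across -0.0021 z 0.149 0.191
side 0.93 leg along max -0.0263 far med across 0.0042 z 0.167 0.196
```

View pics/gscenez.png

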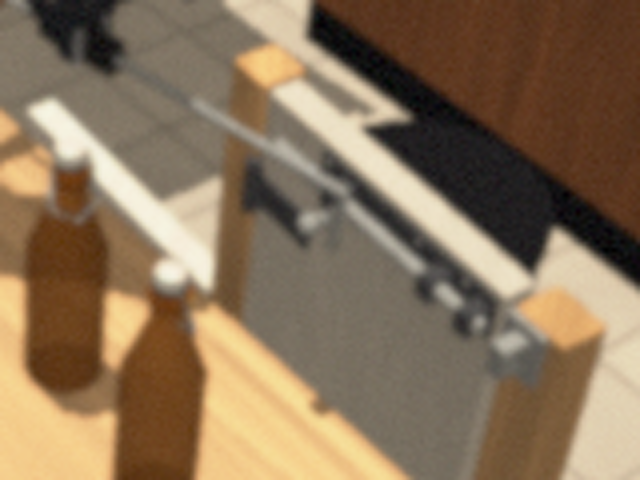

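View pics/gsidez.png

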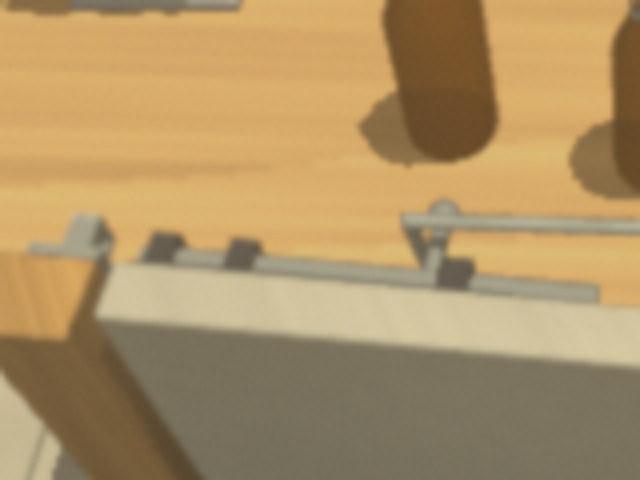

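```bash
cat > door.py <<'E'
from h import *
import sys
def step(al,ac,yr,z=.137,sp=.03):
    p,q=tcp_for_leg(al,ac,yr,z); ctrl.movel(list(p),q,max_speed=sp)
    s=get_state(); f=np.array(s['contact_force']); print('al %.1f ac %.1f yr %.2f F %.1f %.1f %.1f t %.1f'%(al*1e3,ac*1e3,yr,f@EX,f@EY,f[2],s['time'])); return f
H=np.array([-.1575,.031])
def th(t,al=-.0245,ac=.008):
    r=np.array([al,ac])-H; c,s=np.cos(t),np.sin(t); return H+[c*r[0]-s*r[1], s*r[0]+c*r[1]]
t0,t1=map(float,sys.argv[1:3])
if t0==0:
    step(-.0245,0,.12); 
    for ac in (.004,.008): step(-.0245,ac,.14)
for t in np.arange(t0+.03,t1+1e-6,.03):
    a=th(t); f=step(a[0],a[1],.14+.95*t)
    if np.hypot(f@EX,f@EY)>10: print('HI');break
E
python3 door.py 0 .12; python3 - <<'E'
from h import *
look('i')
E
```

```text
al -24.5 ac 0.0 yr 0.12 F -0.6 -0.3 -3.2 t 26.3
al -24.5 ac 4.0 yr 0.14 F -0.6 0.0 -2.7 t 26.6
al -24.5 ac 8.0 yr 0.14 F -0.3 0.5 -2.9 t 26.8
al -23.9 ac 12.0 yr 0.17 F -0.0 0.7 -2.9 t 27.1
al -23.4 ac 16.0 yr 0.20 F -0.6 -0.4 -3.0 t 27.4
al -23.0 ac 20.0 yr 0.23 F -0.3 0.7 -2.6 t 27.7
al -22.7 ac 24.1 yr 0.25 F 1.3 0.3 -2.8 t 28.0
scene 0.94 leg along max -0.0163 far med across 0.0216 z 0.146 0.2
side 0.72 leg along max -0.0221 far med across 0.028 z 0.177 0.199
```

View pics/iscenez.png

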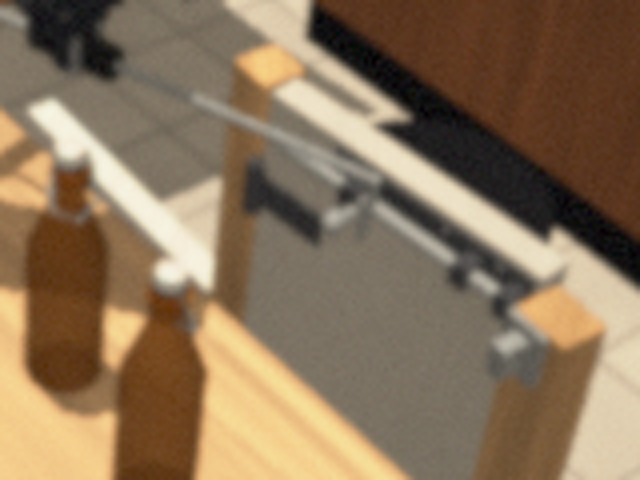

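View pics/isidez.png

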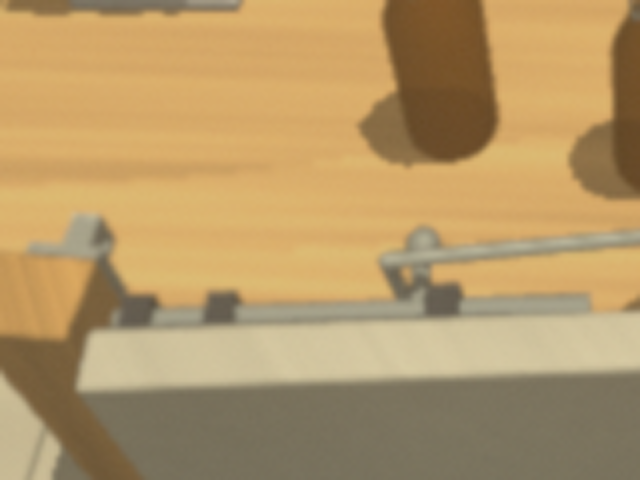

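```bash
python3 door.py .12 .37; python3 - <<'E'
from h import *
look('j')
for n in ['scene','side']:
    im,d=vision.grab_frame(n); r=models.masks_of(n,'door')[0]
    P,_=maskpts(n,r['mask'],d); m=(abs(P[:,2]-.184)<.005); q=(P[m]-K)@np.c_[EX,EY]
    m=(q[:,0]>-.15)&(q[:,0]<.12)&(q[:,1]>.02)&(q[:,1]<.2); q=q[m]
    print(n,len(q),np.arctan(np.polyfit(q[:,0],q[:,1],1)[0]),q[np.argsort(q[:,0])[-5:]].round(3).tolist())
E
```

```text
al -22.6 ac 28.1 yr 0.28 F 1.1 0.3 -3.8 t 28.5
al -22.5 ac 32.2 yr 0.31 F 3.4 1.3 -2.9 t 28.8
al -22.6 ac 36.2 yr 0.34 F 3.6 -0.6 -4.0 t 29.1
al -22.8 ac 40.3 yr 0.37 F 5.7 0.3 -4.3 t 29.4
al -23.2 ac 44.3 yr 0.40 F 5.9 0.8 -3.7 t 29.7
al -23.6 ac 48.3 yr 0.42 F 6.3 0.3 -4.4 t 30.0
al -24.2 ac 52.3 yr 0.45 F 7.4 0.2 -4.1 t 30.3
al -24.9 ac 56.3 yr 0.48 F 8.1 0.6 -5.0 t 30.6
scene 0.71 leg along max -0.0185 far med across 0.0461 z 0.142 0.201
side 0.72 leg along max -0.0378 far med across 0.0456 z 0.192 0.199
scene 667 0.3336762899351854 [[0.1, 0.118], [0.1, 0.121], [0.1, 0.131], [0.101, 0.121], [0.104, 0.12]]
side 2530 0.33912627134205625 [[0.097, 0.125], [0.098, 0.129], [0.099, 0.127], [0.099, 0.122], [0.1, 0.125]]
```

View pics/jscene.png

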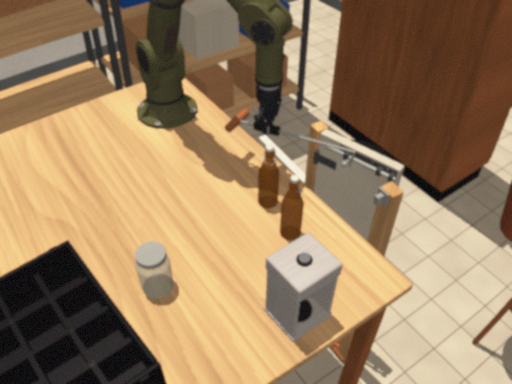

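View pics/jsidez.png

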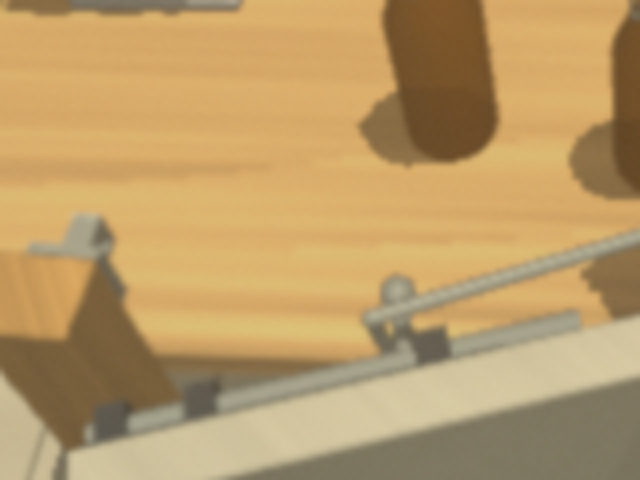

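```bash
python3 - <<'E'
import sys; sys.argv=['x','1','0']
exec(open('door.py').read())
step(-.0249+.006,.0563+.001,.48)
step(-.0249+.010,.0563-.001,.48)
for z in (.15,.175,.20,.26): 
    f=step(-.0249+.010,.0563-.001,.48,z,.06)
    if abs(f[2]+3.5)>2.5: print('STOP'); break
look('k')
for n in ['scene','side']:
    im,d=vision.grab_frame(n); r=models.masks_of(n,'door')[0]
    P,_=maskpts(n,r['mask'],d); m=(abs(P[:,2]-.184)<.005); q=(P[m]-K)@np.c_[EX,EY]
    m=(q[:,0]>-.15)&(q[:,0]<.12)&(q[:,1]>.02)&(q[:,1]<.2); q=q[m]
    print(n,len(q),np.arctan(np.polyfit(q[:,0],q[:,1],1)[0]))
E
```

```text
al -18.9 ac 57.3 yr 0.48 F -0.3 -0.1 -3.2 t 31.4
al -14.9 ac 55.3 yr 0.48 F -0.4 0.5 -3.8 t 31.7
al -14.9 ac 55.3 yr 0.48 F -0.5 0.1 -3.6 t 32.1
al -14.9 ac 55.3 yr 0.48 F 0.1 0.1 -3.5 t 32.6
al -14.9 ac 55.3 yr 0.48 F 0.1 0.1 -3.6 t 33.2
al -14.9 ac 55.3 yr 0.48 F 1.6 0.3 -3.5 t 34.3
scene 0.95 leg along max -0.012 far med across 0.0431 z 0.272 0.322
side 0.9 leg along max -0.0052 far med across -0.14 z 0.026 0.32
scene 666 0.3536508230297097
side 2546 0.3653195605291933
```

View pics/ksidez.png

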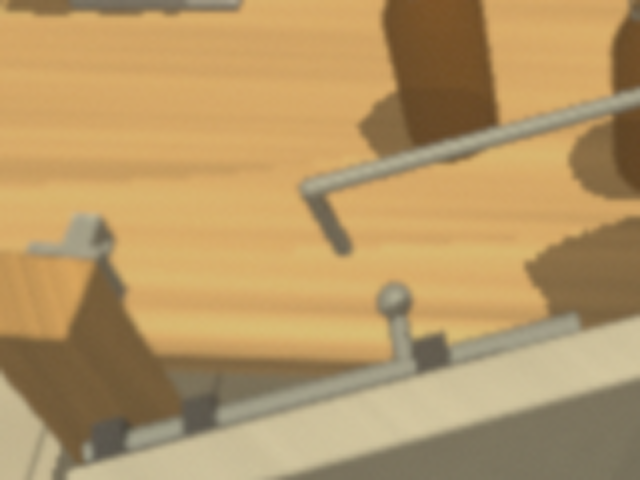

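View pics/kscene.png

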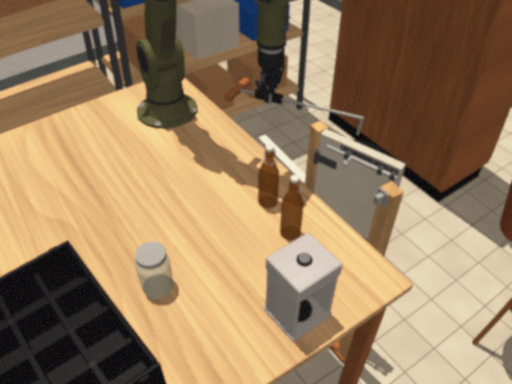

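```bash
python3 - <<'E'
from h import *
p,_=tcp_for_leg(-.0149,.0553,.48,.265)
ctrl.movel([.47,.05,.275],quat(.2),max_speed=.2)
ctrl.movel([.513,-.186,.275],quat(-.097),max_speed=.2)
ctrl.movel([.513,-.186,.05],quat(-.097),max_speed=.15)
for z in (.03,.02,.015,.012,.010,.008):
    ctrl.movel([.513,-.186,z],max_speed=.03); s=get_state(); print(z,s['tcp_pos'].round(4) if hasattr(s['tcp_pos'],'round') else s['tcp_pos'],np.round(s['contact_force'],1),s['time'])
    if s['contact_force'][2]>1: break
snap('side','l'); 
E
```

```text
0.03 [ 0.5131 -0.186   0.03  ] [ 0.8 -0.2 -4.6] 39.075
0.02 [ 0.5129 -0.1859  0.0198] [-0.9 -0.1 -2. ] 39.5583
0.015 [ 0.5128 -0.1859  0.0148] [ 0.3 -1.  -3.8] 39.875
0.012 [ 0.5129 -0.1859  0.0118] [-0.1 -0.6 -3.8] 40.125
0.01 [ 0.5133 -0.1861  0.0105] [-0.7  0.3  4. ] 40.375
```

View pics/l.png

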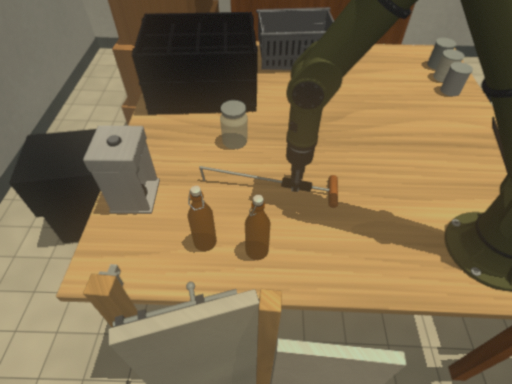

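The side view shows the hook back on the platform (tip at about 203,178; crossbar at 333,190), with the door ajar and both bottles and the jar upright. Next I release it, withdraw and check.

```bash
python3 - <<'E'
from h import *
ctrl.ungrasp(); s=get_state(); print(s['width'],np.round(s['contact_force'],1))
ctrl.movel([.513,-.186,.08],max_speed=.06)
ctrl.movel([.513,-.186,.30],max_speed=.2)
s=get_state(); print(s['time'],np.round(s['contact_force'],1))
for n in ['scene','side']:
    _,im,d=snap(n,'m'+n)
    for t in ['crate_hook','door','bottle_near','bottle_far','jar']:
        r=models.masks_of(n,t)[0]; P,_=maskpts(n,r['mask'],d)
        if t=='door':
            m=(abs(P[:,2]-.184)<.005); q=(P[m]-K)@np.c_[EX,EY]; m=(q[:,0]>-.15)&(q[:,0]<.12)&(q[:,1]>.02)&(q[:,1]<.2); q=q[m]; print(n,'door',np.arctan(np.polyfit(q[:,0],q[:,1],1)[0]).round(3))
        else: print(n,t,round(r['p'],2),np.median(P,0).round(3),np.percentile(P,[2,98],axis=0).round(3).tolist())
    i=world2px(n,[K])[0].astype(int); x0=max(0,min(512-160,i[0]-90)); y0=max(0,min(384-120,i[1]-60))
    cv2.imwrite(f'pics/m{n}z.png',cv2.resize(im[y0:y0+120,x0:x0+160],None,fx=4,fy=4,interpolation=cv2.INTER_CUBIC))
E
```

```text
0.08554373930901989 [-0.1  0.2 -0.5]
43.65 [-0.2  0.8 -0.3]
scene crate_hook 0.89 [ 0.479 -0.193  0.03 ] [[0.392, -0.228, 0.001], [0.8, -0.13, 0.061]]
scene door 0.36
scene bottle_near 0.73 [0.637 0.016 0.113] [[0.609, -0.004, 0.008], [0.652, 0.046, 0.22]]
scene bottle_far 0.87 [ 0.776 -0.005  0.114] [[0.736, -0.024, 0.003], [0.792, 0.028, 0.219]]
scene jar 0.79 [ 0.739 -0.407  0.108] [[0.675, -0.442, 0.002], [0.756, -0.363, 0.144]]
side crate_hook 0.68 [ 0.494 -0.183  0.028] [[0.39, -0.229, -0.0], [0.797, -0.12, 0.059]]
side door 0.37
side bottle_near 0.89 [0.62  0.05  0.127] [[0.593, 0.022, 0.006], [0.648, 0.062, 0.221]]
side bottle_far 0.94 [0.757 0.028 0.123] [[0.731, -0.128, 0.001], [0.797, 0.041, 0.221]]
side jar 0.61 [ 0.709 -0.365  0.101] [[0.671, -0.419, 0.008], [0.75, -0.352, 0.142]]
```

View pics/mside.png

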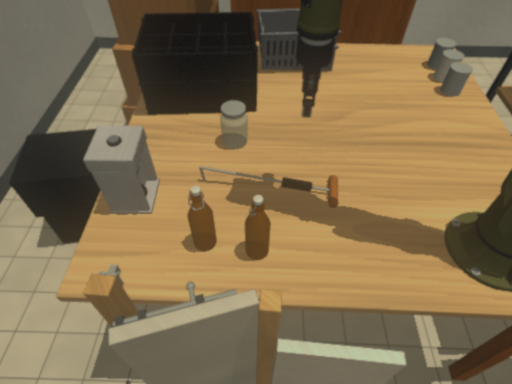

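View pics/mscenez.png

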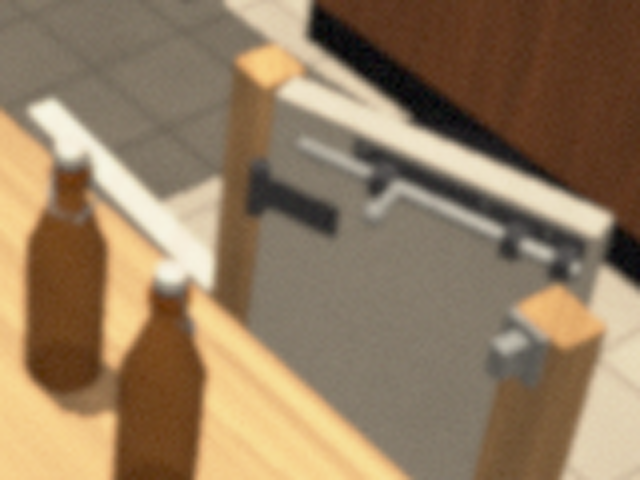

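View pics/msidez.png

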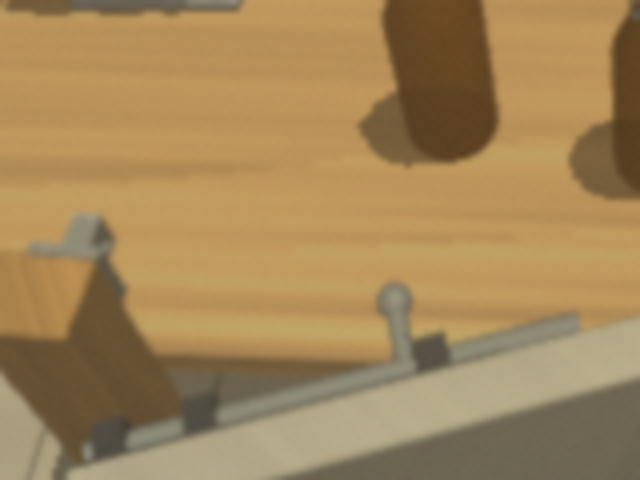

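The pictures show the bolt right back, with the knob at its strap (395,345 in the zoomed side view), the door ajar, the hook lying as it did at the start, and the bottles and jar unmoved. I'm handing the job in.

```bash
python3 - <<'E'
from station import ticket, ctrl
print(ticket.close_job())
E
```

```text
the job is handed in; nothing more can be done
None
```

The bolt is drawn right back, the door stands ajar and the hook is back where it lay. I handed the job in at about 44 s of the 72 s allowed; it reports no verdict.

- **Bolt:** I pulled it back in 1 to 2.5 mm steps at 9–12 N. At the stop the force climbed to about 17 N with no further travel, and the knob now sits at its strap. I measured about 37.5 mm of travel from a start I estimated at 6–7 mm drawn. That adds up to 44–45 mm, and the exact joint value rests on the stop contact plus this estimate.
- **Door:** I eased it open with the hook's leg on the bolt bar, using at most about 8 N. Both cameras put it at about 0.36 rad, against the 0.25 needed. They read 0.34 rad while the hook was still in contact, so it swung a little more as the hook was withdrawn.
- **Hook:** It is let go and lies flat within a few millimetres of its original spot, clear of the door.
- **Bottles and jar:** All three are upright, and their measured positions match the start to within a few millimetres.

None of the final checks failed or disagreed beyond camera accuracy.

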